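Index a circuit board under the test head and hold the cam lever at full lift

TASK

Bring the populated circuit board under the test head by turning the fixture's dial one position, whichever way that takes, until the dial sits in its notch. Then swing the cam lever up to the point of highest lift, so that the nails press the board against the pushers, and hold it there: the lever springs back, so finish while still holding it with the gripper. Leave the things lying round the fixture where they are.

Things in the scene. Friction and masses are not known exactly. Their poses are not given: they have to be found in the camera images.
- fixture: the test fixture, fixed on the worktop; origin on the worktop under the dial's axis. z up, y along the camshaft from the lever towards the dial, x away from the robot at yaw 0 (yaw within 0.25). Base plate 150 x 232 x 10 mm. Only the dial's handle and the upright lever's grip stand above 118 mm. A shelf hangs over the back of the worktop, x over 0.62 m, 0.57 m up
- dial_axis (a point): point on the dial's upright axis, 130 mm above the worktop, at the height of the handle's four spokes. Axes as the fixture's. The dial is a cross of four flat arms (92 mm long, 46 mm wide, top face 68 mm above the worktop), each with an open nest centred 60 mm from the axis; in a notch the arms point along +x, +y, -x, -y of the fixture
- spoke_ball (a point): centre of one of the four black balls (22 mm across) on the handle above the dial: four steel spokes, 8 mm thick, balls 55 mm from the dial's axis, all 130 mm above the worktop, a quarter turn apart. In a notch the spokes point diagonally, between the arms; this ball starts on the fixture's +x +y diagonal. The handle's hub is 36 mm across and 142 mm high
- dial (a joint): turn of the dial, rad, 0 at the start, growing anticlockwise seen from above. A sprung plunger drops into a notch every 1.571 (a quarter turn); within about 0.14 of a notch it pulls the dial home by itself. Moving out of a notch takes 4 to 5 N at a ball; between notches the dial turns freely
- head_axis (a point): centre of the test head's station, at the height of the dial's top face: 60 mm from the dial's axis on the fixture's -y side. Axes as the fixture's. Two pillars beyond it carry an open aluminium bridge (top 114 mm above the worktop, screws to 118 mm) with a clear sprung plate and four pushers under it; the nail bed is below. The nest here is empty at the start
- board_mid (a point): middle of the populated circuit board (36 x 50 x 4 mm, 16 mm high with its components), loose in a nest of the dial. It starts in one of the two nests next to the head's: on the fixture's -x side (a quarter turn anticlockwise, dial +1.571, brings it under the head) or on the +x side (a quarter turn clockwise, dial -1.571)
- plate_mid (a point): middle of the bare steel check plate (36 x 50 x 4 mm, no components), loose in the nest opposite the board's; it is not wanted under the head
- pressure_plate: the head's clear sprung plate (52 x 64 x 4 mm) with four black pushers that the lifted board bears against; origin as the fixture's
- lever_pivot (a point): middle of the cam lever's hinge, 28 mm above the worktop, 190 mm from the dial's axis on the fixture's -y side; axes as the fixture's, the hinge axis is y. The shaft carries a pear-shaped cam that lifts the nail bed
- cam_lever (a joint): turn of the cam lever, rad: 0 at rest, where it points to the fixture's -x side, 20 degrees above level; grows as the grip swings up and over towards +x. Highest lift (14.5 mm) is at 1.222 with the lever upright; past that the lift falls again, to the end stop at 1.85. A spring pulls it back to 0 with about 3 N at the grip, all the way
- heatsink_mid (a point): middle of a loose black finned heat sink (25 x 42 x 20 mm) left of the fixture, to be left alone
- relay_mid (a point): middle of a loose clear relay (28 x 21 x 36 mm) behind the fixture, to be left alone
- board: the same circuit board; origin in the middle of its underside, z up
- lever_grip (a point): centre of the lever's black cross grip: a round bar 24 mm across and 30 mm long, lying along the hinge axis, with flat ends, on a steel rod 10 mm thick, 90 mm from the hinge axis; 59 mm above the worktop at rest, 118 mm with the lever upright. Then the bridge's edge is 52 mm and the pillars 62 mm from it on the +y side

How it is judged:
On the way:
1. the board is under the test head, the dial at rest in its notch, the lever still down (horizontal distance between board_mid and head_axis below 0.006 m and (value of joint dial between 1.53 and 1.61 rad or value of joint dial between -1.61 and -1.53 rad) and velocity of joint dial between -0.1 and 0.1 rad/s and value of joint cam_lever below 0.15 rad), for 0.2 s.
At the end, for the whole second after the job is handed in: The dial is in its notch (within 0.04 rad) with the board under the head (within 6 mm), the board is lifted off its nest and pressed on the pushers (over 1 N), and the gripper's fingers hold the lever (over 0.8 N), still, within 0.14 rad (8 degrees) of its highest lift (horizontal distance between board_mid and head_axis below 0.006 m and (value of joint dial between 1.53 and 1.61 rad or value of joint dial between -1.61 and -1.53 rad) and value of joint cam_lever between 1.082 and 1.362 rad and velocity of joint cam_lever between -0.1 and 0.1 rad/s and z of board_mid in the frame of head_axis above 0.006 m and contact force between board and pressure_plate above 1 N and contact force between the fingers and cam_lever above 0.8 N); the arm keeps its last pose, push and grip.
It fails at once if the loose heat sink or relay beside the fixture is moved more than 30 mm (distance of any of heatsink_mid, relay_mid from where it was at the start of the episode above 0.03 m).
It also fails if it takes over 51 s, if anything falls off the work surface, if the arm or the gripper's body presses on something with over 40 N, if the wrist force passes 120 N, or if a joint passes its speed limit or range.

ROBOT

A 6-joint arm with a two-finger parallel gripper is mounted at the origin on a cart in front of the work surface, level with it; the furniture and walls round the work are solid. World frame = base frame: x ahead of the robot, y to its left, z up, the work surface at z = 0. Lengths are in m, angles in rad, forces in N, time in s.
With the tool pointing down it reaches from about 0.375 to 0.975 m from the base axis. Payload 3.8 kg.
Tool frame: the origin (TCP) lies at the very end of the fingers, on their centre line; the grasp point (between the pads) lies 19 mm behind it; z points along the fingers, y is the direction in which the jaws open and shut (so a half turn about z gives the same grasp; the last joint's range is limited). The gripper opens to 85 mm and grips with 20 to 120 N. Pads are 22 mm wide; open, the fingers measure 114 mm over their backs; the gripper's body (76 mm by 85 mm) begins 54 mm behind the grasp point. The pads swing forward as they close: fully open they stand 13 mm farther back than shut.
Start: joints at [-1.35, 0.264, 1.604, -0, 1.274, -0.037], TCP at [0.172, -0.653, 0.2] pointing down, gripper open.
Joint ranges: [-2.63, 2.63], [-0.94, 2.18], [0.31, 2.57], [-1.31, 4.45], [0, 2.66], [-2.55, 2.55]. Speed limits (rad/s): [2.57, 2.57, 3.14, 3.14, 3.14, 3.14].

INTERFACE

Orientations are given as a rotation vector (axis times angle).
In Python, from workcell import bot, viewer, finish_job gives the robot as it stands.
- The arm moves only by the tool servo_tool, never from a script. Its argument "plan" is a list that holds one entry, the list of rows, each a list of 6 numbers: the shift along the tool's x, y, z in cm, then the turn, a rotation vector about the tool's x, y, z in degrees. A call has 1 to 20 rows; each row is the pose to reach, as a shift and turn from the pose measured when the call began, along the tool's axes at that moment; what a row does not reach only later rows make up. A row lasts 1/12 s, in which the tool goes at most 41.7 mm and 7.16 degrees, less where a joint would pass 70% of its speed; a pose out of reach is approached as far as the arm can. A call with a gripper value outside its range is refused whole. "claw" is the finger opening in cm, from 0 to 8.54, set as the call begins (left out, the last holds). The fingers move at their own pace and stop on an object; "grip_force" is the grip in N (left out, the last holds). Time passes only in rows, so rows that repeat a pose let the fingers close. It gives the time, the measured TCP pose, the force and the opening at its end, in the units of the state.
- bot.read_state(): the state, without advancing time (a new reading comes with each control period).
- viewer.read_camera(name): name is "scene" or "top"; returns a dict with "color" (420x560x3 uint8, red, green, blue), "fx", "fy", "cx", "cy" (pixels), "k1" (the pictures are not rectified: a ray, as slopes to the right and down, at radius r is drawn at 1 + k1 r^2 times it, then the intrinsics apply), "eye" and "rotation" of the camera in the world. Camera axes: x right, y down, z forward; pixel columns grow to the right and rows downward; lengths in m; the calibration is good to about 2 mm. A picture is of the moment at which its call begins. There is no depth.
- finish_job(): hands the job in, once; it reports no verdict.
The state is a dict: "time": time; "q": joint angles; "joint_vel": joint speeds; "joint_torque": joint torques, N m; "tool_pos": TCP position; "tcp_rot": TCP orientation; "wrist_force": force on the tool from outside, world axes, zero at the start; "torque": the same for the moment, N m; "width": opening from 0.0 (shut) to 1.0 (fully open).
Only numpy, scipy, OpenCV 4.12 (cv2) and the standard library are available. Lean on these libraries where they do the work, as an engineer would, in place of code of your own. Each camera call takes 0.05 s, during which the arm holds its last target.

## Working session

There is one attempt and no reset: what is moved stays moved. The work goes in short steps, Python scripts to look and compute and a tool call to move; the robot and the scene stay as the last step left them, time stands still between calls to the robot, and variables do not carry over. Pictures are saved under pics/ and viewed, and the job is handed in when it is done.

Besides the shell and the picture viewer there is one more tool, called after "Emit:" by a JSON object that holds its "name" and its "arguments", one argument or row to a line. servo_tool: Moves the arm, as the interface text tells. Its arguments: {"type":"object","properties":{"plan":{"type":"array"},"claw":{"type":"number"},"grip_force":{"type":"number"}},"required":["plan"]}

```bash
mkdir -p pics; ls; cat > h.py <<'E'
import numpy as np, cv2
from workcell import bot, viewer, finish_job
def shot(name,fn):
    c=viewer.read_camera(name); cv2.imwrite('pics/'+fn+'.png',c['color'][:,:,::-1]); 
    np.savez('pics/'+fn+'.npz',**{k:v for k,v in c.items()}); return c
def ray(c,u,v):
    x=(u-c['cx'])/c['fx'];y=(v-c['cy'])/c['fy']
    K=np.eye(3);d=cv2.undistortPoints(np.array([[[float(u),float(v)]]]),np.array([[c['fx'],0,c['cx']],[0,c['fy'],c['cy']],[0,0,1.]]),np.array([float(c['k1']),0,0,0]))[0,0]
    return np.array(c['eye']),np.array(c['rotation'])@np.array([d[0],d[1],1])
def atz(c,u,v,z):
    e,d=ray(c,u,v); return e+d*(z-e[2])/d[2]
def proj(c,P):
    p=np.array(c['rotation']).T@(np.array(P)-np.array(c['eye']))
    x,y=p[0]/p[2],p[1]/p[2]; s=1+float(c['k1'])*(x*x+y*y)
    return float(c['fx'])*x*s+float(c['cx']),float(c['fy'])*y*s+float(c['cy'])
def load(fn): return dict(np.load('pics/'+fn+'.npz'))
E
python3 - <<'E'
from h import *
for n in('scene','top'):
    c=shot(n,n+'0'); print(n,c['eye'],np.round(c['rotation'],3).tolist(),c['fx'],c['k1'])
print(bot.read_state())
E
```

```text
pics
scene [0.23367845 0.46555483 0.6883796 ] [-0.619, 2.628, -1.154] 387.587213214015 -0.007011402635910224
top [ 0.30415718 -0.07828256  1.06771833] [-2.011, 2.216, -0.232] 503.23223488440277 -0.18151765835579167
{'time': 0.1, 'q': array([-1.34984429e+00,  2.64711100e-01,  1.60523832e+00,  3.19984457e-05,
        1.27371241e+00, -3.69361886e-02]), 'joint_vel': array([ 0.00073296, -0.00241763, -0.0031941 , -0.00124255,  0.00084577,
        0.00063968]), 'joint_torque': array([-1.83358361e-04, -5.16707683e+01, -3.68588698e+01, -3.89273441e-05,
        6.33580945e-03,  2.01539564e-05]), 'tool_pos': array([ 0.17197763, -0.65197137,  0.19916369]), 'tcp_rot': array([-3.11346762e+00, -4.03688326e-01,  2.50620236e-04]), 'wrist_force': array([ 0.43231088, -1.01071604,  0.67492693]), 'torque': array([ 9.54151773e-03, -7.58757924e-05,  2.00274979e-02]), 'width': 0.9977394240839828}
```

Rotation is a rotation vector; I'll fix the helper.

```bash
sed -i "s/np.array(c\['rotation'\])/cv2.Rodrigues(np.array(c['rotation'],float))[0]/g" h.py; python3 - <<'E'
import cv2
for n in('scene0','top0'):
    i=cv2.imread(f'pics/{n}.png'); cv2.imwrite(f'pics/{n}b.png',cv2.resize(i,(800,600),interpolation=cv2.INTER_CUBIC))
E
```

```text
(no output)
```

View pics/scene0.png

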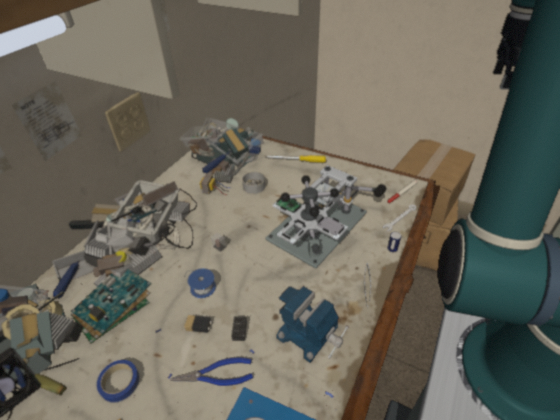

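View pics/top0.png

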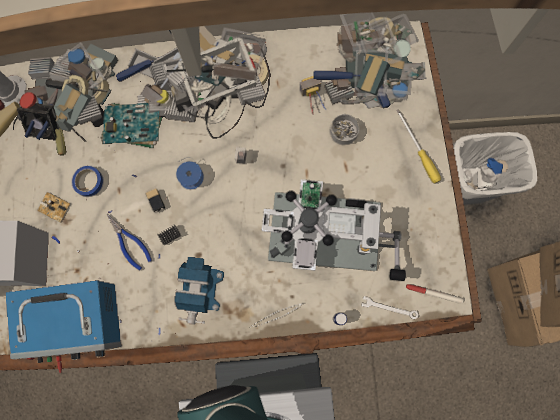

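```bash
python3 - <<'E'
import cv2
i=cv2.imread('pics/top0.png')[165:295,250:420]; cv2.imwrite('pics/tc.png',cv2.resize(i,None,fx=4.6,fy=4.6,interpolation=cv2.INTER_CUBIC))
i=cv2.imread('pics/scene0.png')[155:275,250:400]; cv2.imwrite('pics/sc.png',cv2.resize(i,None,fx=5,fy=5,interpolation=cv2.INTER_CUBIC))
E
```

```text
(no output)
```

View pics/tc.png

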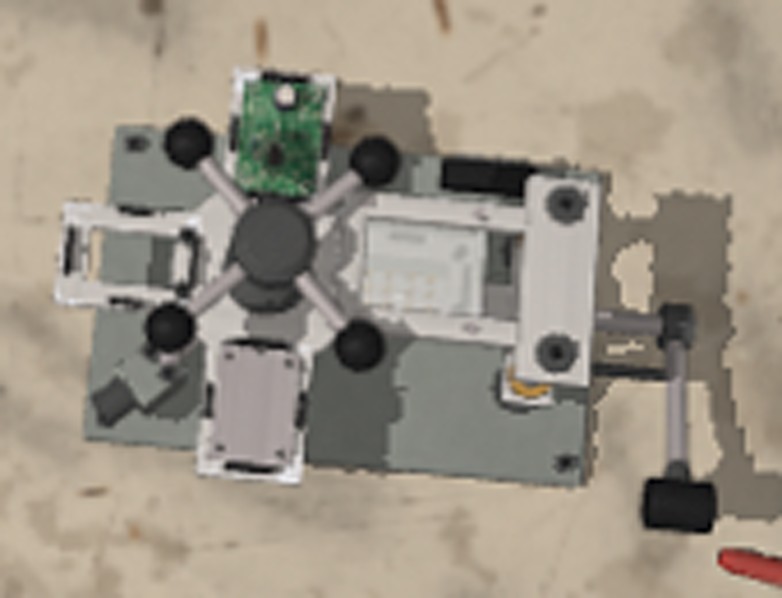

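View pics/sc.png

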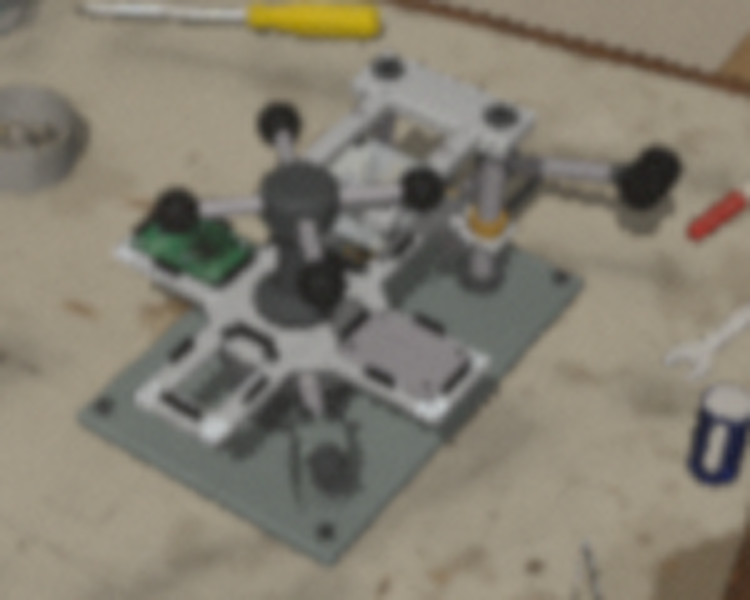

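The top view has +x up and −y to the right. The board is on the +x side (crop 282,130) and the plate on −x (255,400), so the dial must go clockwise. The balls are at crop (188,142), (375,160), (170,327) and (360,345), and the lever grip is at (680,505).

```bash
python3 - <<'E'
from h import *
c=load('top0'); s=load('scene0')
f=lambda x,y:((x+.5)/4.6-.5+250,(y+.5)/4.6-.5+165)
g=lambda x,y:((x+.5)/5-.5+250,(y+.5)/5-.5+155)
B=[atz(c,*f(x,y),.13)for x,y in((188,142),(375,160),(360,345),(170,327))]
for b in B: print(np.round(b,4))
C=np.mean(B,0);print('C',C,[np.linalg.norm(b-C) for b in B])
print('yaw',[np.degrees(np.arctan2(*(b-C)[[1,0]]))-a for b,a in zip(B,(45,-45,-135,135))])
S=[atz(s,*g(x,y),.13)for x,y in((178,211),(278,123),(424,188),(320,283))]
print('scene',np.round(S,4),np.mean(S,0))
print('grip top',atz(c,*f(680,505),.059),'scene',atz(s,*g(648,180),.059))
print('board',atz(c,*f(283,135),.075),'hub',atz(c,*f(273,243),.142))
print('base corners',[np.round(atz(c,*f(*p),.01),3) for p in((118,125),(85,438),(587,485),(610,170))])
E
```

```text
[ 0.5307 -0.1119  0.13  ]
[ 0.5156 -0.1887  0.13  ]
[ 0.4388 -0.1736  0.13  ]
[ 0.4538 -0.0968  0.13  ]
C [ 0.48473057 -0.14277836  0.13      ] [np.float64(0.055406956130006714), np.float64(0.055350829904822645), np.float64(0.055336183217655086), np.float64(0.0553749834838594)]
yaw [np.float64(-11.145987516736056), np.float64(-11.13636537395184), np.float64(-11.121037733024536), np.float64(-11.063136296226332)]
scene [[ 0.5307 -0.1116  0.13  ]
 [ 0.5169 -0.1879  0.13  ]
 [ 0.4389 -0.1733  0.13  ]
 [ 0.4557 -0.096   0.13  ]] [ 0.4855337  -0.14220817  0.13      ]
grip top [ 0.36421323 -0.31340897  0.059     ] scene [ 0.36589721 -0.30916655  0.059     ]
board [ 0.54315921 -0.15598422  0.075     ] hub [ 0.48233055 -0.14178814  0.142     ]
base corners [array([ 0.571, -0.084,  0.01 ]), array([ 0.425, -0.055,  0.01 ]), array([ 0.381, -0.283,  0.01 ]), array([ 0.527, -0.313,  0.01 ])]
```

Both cameras agree to about 1.5 mm: dial axis (0.485, −0.1425), yaw −11.1°, ball radius 55 mm, grip within 2 mm of the predicted position. I'll grip the −x+y ball and swing it clockwise to +x+y, which stays clear of the bridge, and release it there.

```bash
cat >> h.py <<'E'
from scipy.spatial.transform import Rotation as Rn
C=np.array([.485,-.1425,0]); YAW=np.radians(-11.1)
FX=np.array([np.cos(YAW),np.sin(YAW),0]); FY=np.array([-np.sin(YAW),np.cos(YAW),0])
def Rdown(yjaw): # jaw (tool y) heading, rad
    y=np.array([np.cos(yjaw),np.sin(yjaw),0]); z=np.array([0,0,-1.]); return Rn.from_matrix(np.array([np.cross(y,z),y,z]).T)
def row(P,yj,st=None):
    st=st or bot.read_state(); R0=Rn.from_rotvec(st['tcp_rot'])
    d=R0.inv().apply(np.array(P)-st['tool_pos'])*100; t=np.degrees((R0.inv()*Rdown(yj)).as_rotvec())
    return [round(float(v),2) for v in d]+[round(float(v),1) for v in t]
E
python3 - <<'E'
from h import *
a=np.radians(123.9); P=C+.055*np.array([np.cos(a),np.sin(a),0])
print(P,row(P+[0,0,.2],a-np.pi/2))
E
```

```text
[ 0.45432402 -0.09684932  0.        ] [41.46, -46.48, 0.02, -0.1, -0.1, -109.1]
```

Emit:
{"name": "servo_tool", "arguments": {
  "plan": [
    [[1, -1.2, 0, 0, 0, -3], [3, -3.4, 0, 0, 0, -8], [5.5, -6.2, 0, 0, 0, -14], [8, -9, 0, 0, 0, -21], [10.5, -11.8, 0, 0, 0, -28], [13, -14.6, 0, 0, 0, -34], [15.5, -17.4, 0, 0, 0, -41], [18, -20.2, 0, 0, 0, -48], [20.5, -23, 0, 0, 0, -54], [23, -25.8, 0, 0, 0, -61], [25.5, -28.6, 0, 0, 0, -68], [28, -31.4, 0, 0, 0, -74], [30.5, -34.2, 0, 0, 0, -81], [33, -37, 0, 0, 0, -88], [35.5, -39.8, 0, 0, 0, -94], [38, -42.6, 0, 0, 0, -101], [40.3, -45.2, 0, 0, 0, -106], [41.3, -46.3, 0, 0, 0, -109], [41.5, -46.5, 0, 0, 0, -109.1], [41.5, -46.5, 0, 0, 0, -109.1]]
  ],
  "claw": 5.0
}}

```text
time: 1.77
tool_pos: [0.4546, -0.0957, 0.1997]
tcp_rot: [-1.475, -2.771, -0.002]
wrist_force: [-0.9, -0.8, -0.1]
width: 0.584
```

```bash
python3 - <<'E'
from h import *
a=np.radians(123.9); P=C+.055*np.array([np.cos(a),np.sin(a),0])
st=bot.read_state();print(st['time'],st['tool_pos'],st['width'],st['wrist_force'],row(P+[0,0,.116],a-np.pi/2))
shot('scene','s1'); shot('top','t1')
E
```

```text
1.7667 [ 0.45455521 -0.09573309  0.19972118] 0.5839943209904884 [-0.89563041 -0.78279978 -0.10561733] [-0.1, -0.08, 8.37, -0.0, -0.1, 0.0]
```

View pics/s1.png

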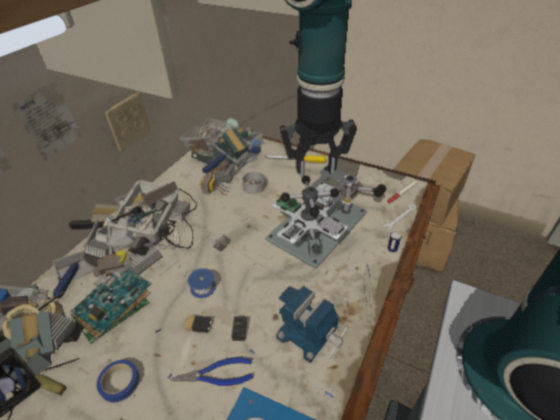

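The gripper is open above the handle (tips near 320,172), and nothing has been disturbed. Next I descend around the ball and close.

Emit:
{"name": "servo_tool", "arguments": {
  "plan": [
    [[0, 0, 1.5, 0, 0, 0], [-0.1, -0.1, 3.5, 0, 0, 0], [-0.1, -0.1, 5.5, 0, 0, 0], [-0.1, -0.1, 7, 0, 0, 0], [-0.1, -0.1, 8, 0, 0, 0], [-0.1, -0.1, 8.3, 0, 0, 0], [-0.1, -0.1, 8.3, 0, 0, 0], [-0.1, -0.1, 8.3, 0, 0, 0]]
  ]
}}

```text
time: 2.53
tool_pos: [0.4541, -0.0991, 0.1175]
tcp_rot: [-1.481, -2.769, -0.001]
wrist_force: [-0.2, -0.4, 0.2]
width: 0.584
```

```bash
python3 - <<'E'
from h import *
c=shot('scene','s2'); i=cv2.imread('pics/s2.png')[100:260,230:400]; cv2.imwrite('pics/s2c.png',cv2.resize(i,None,fx=3.6,fy=3.6,interpolation=cv2.INTER_CUBIC))
print(bot.read_state())
E
```

```text
{'time': 2.5833, 'q': array([-2.68970718e-01, -6.90857354e-02,  2.12659061e+00,  1.21430539e-03,
        1.08396041e+00, -8.58637148e-01]), 'joint_vel': array([ 0.00669948, -0.00614641, -0.00614089,  0.00082981, -0.00137603,
       -0.00088049]), 'joint_torque': array([-1.02266741e-01, -2.95748341e+01, -3.33822191e+01, -2.05665929e-03,
        3.61015485e-02,  7.65807999e-04]), 'tool_pos': array([ 0.45452471, -0.09903974,  0.11791883]), 'tcp_rot': array([-1.48081472e+00, -2.77057538e+00, -1.68856510e-03]), 'wrist_force': array([ 0.98039043,  0.27875435, -0.40485061]), 'torque': array([-0.03655769, -0.01583948,  0.01283689]), 'width': 0.5866126517112453}
```

View pics/s2c.png

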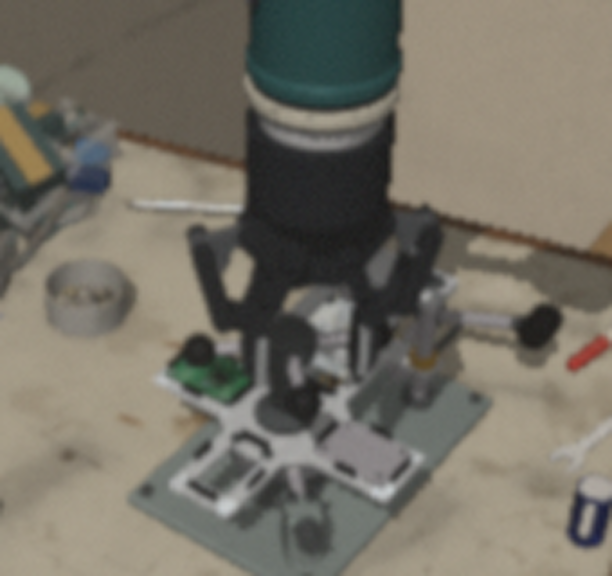

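```bash
python3 - <<'E'
from h import *
c=load('s2')
for P in ([.4545,-.099,.118],[.4543,-.0969,.13],[.4545,-.099,.25]):
    u,v=proj(c,P); print((u-230)*3.6,(v-100)*3.6)
for sg in(-.025,.025):
  P=np.array([.4545,-.099,.118])+sg*np.array([np.cos(.591),np.sin(.591),0]);u,v=proj(c,P); print('tip',(u-230)*3.6,(v-100)*3.6)
c=load('t1')
print(proj(c,[.4546,-.0957,.2]))
c=shot('top','t2');print([proj(c,p) for p in([.4545,-.099,.118],[.4543,-.0969,.13])])
for n in('t1','t2'):
 i=cv2.imread(f'pics/{n}.png')[100:300,220:420]; cv2.imwrite(f'pics/{n}c.png',cv2.resize(i,None,fx=3,fy=3,interpolation=cv2.INTER_CUBIC))
E
```

```text
304.0963546871672 412.59670933105144
303.76137026236887 400.05092936145667
313.52611675849965 231.68061790987815
tip 345.47686666076 408.56849030234525
tip 262.5216730906632 416.6433785517352
(np.float64(286.04077409748015), np.float64(228.96378816629118))
[(np.float64(287.6319396426702), np.float64(236.23299914886658)), (np.float64(286.57380797662483), np.float64(235.4400957282781))]
```

View pics/t2c.png

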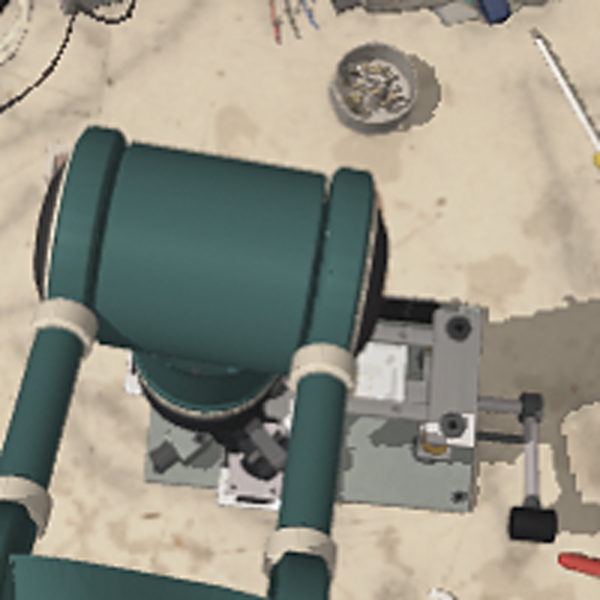

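```bash
python3 - <<'E'
import cv2
i=cv2.imread('pics/s2.png')[150:225,280:360]; cv2.imwrite('pics/s2d.png',cv2.resize(i,None,fx=8,fy=8,interpolation=cv2.INTER_CUBIC))
E
```

```text
(no output)
```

View pics/s2d.png

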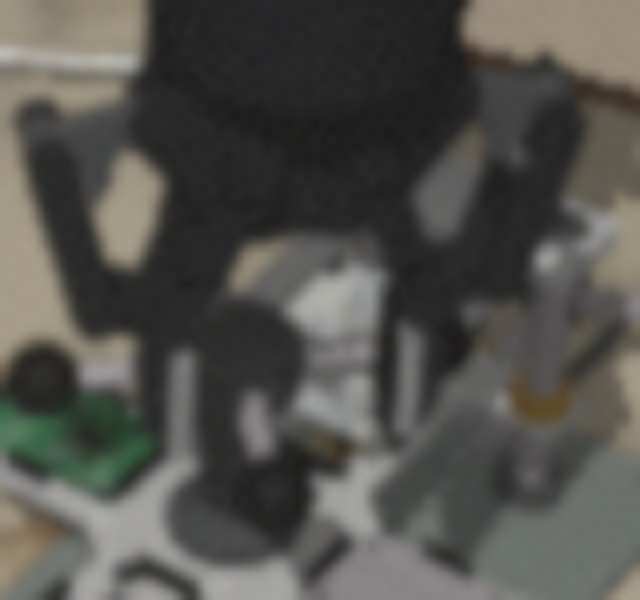

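View pics/t1c.png

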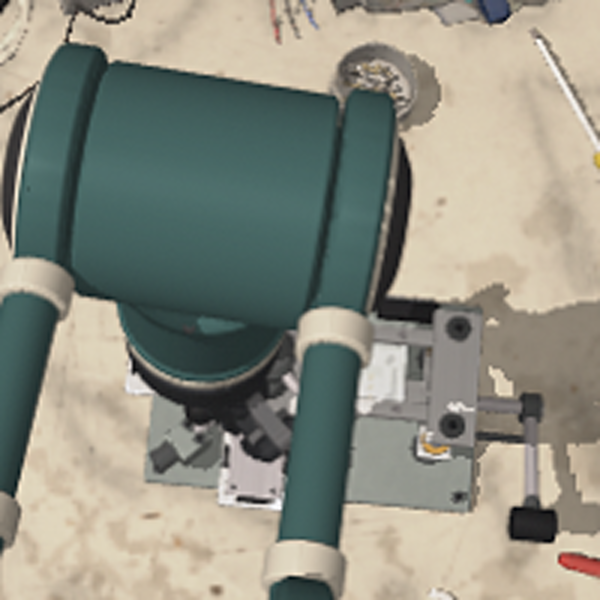

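```bash
python3 - <<'E'
from h import *
c=load('t2')
for z in(.12,.2,.25,.3,.35,.4,.45):
    u,v=proj(c,[.4545,-.099,z]); print(z,(u-220)*3,(v-100)*3)
s=load('s2')
for z in(.12,.2,.25,.3,.35,.4,.45):
    u,v=proj(s,[.4545,-.099,z]); print(z,u,v)
i=cv2.imread('pics/t2.png')[200:275,260:340]; cv2.imwrite('pics/t2d.png',cv2.resize(i,None,fx=8,fy=8,interpolation=cv2.INTER_CUBIC))
E
```

```text
0.12 202.91540829813886 408.2023974447382
0.2 203.77019320029365 386.52038478055823
0.25 204.3858509410568 370.888427591036
0.3 205.07807464052524 353.2968742090708
0.35 205.86196923799406 333.35578518185537
0.4 206.7568506657687 310.5654577820919
0.45 207.78780381340994 284.27535704981847
0.12 314.50675698378615 213.92920298323557
0.2 316.028676939517 184.7473066691795
0.25 317.0905879884721 164.35572719718837
0.3 318.2518575568207 142.02774779057097
0.35 319.52692009753196 117.47743093916976
0.4 320.93310062517816 90.36049175285191
0.45 322.49136046517094 60.258895372494464
```

View pics/t2d.png

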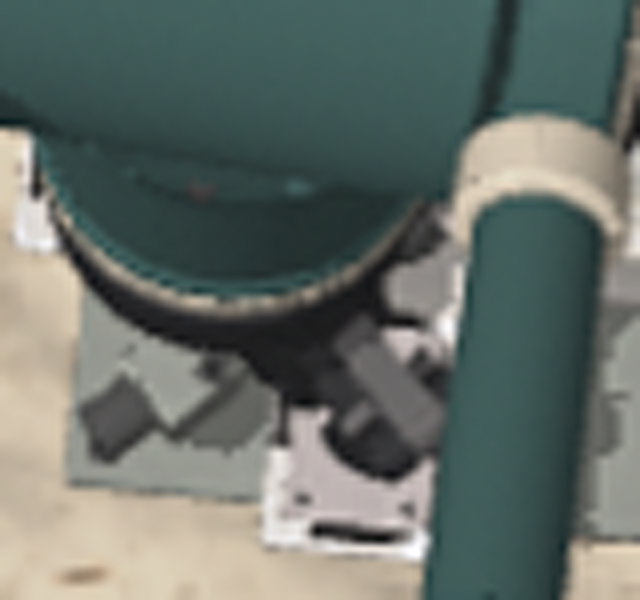

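View pics/s2.png

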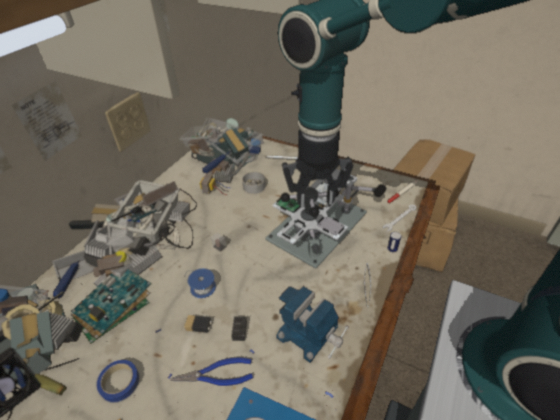

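The wrist ring matches the reported pose in both views. But the tips (s2d 175,455 and 400,435) sit about 25 mm higher than the TCP should. The open pads are pulled back, so I'll narrow the opening without touching the ball and look again.

Emit:
{"name": "servo_tool", "arguments": {
  "plan": [
    [[0, 0, 0, 0, 0, 0], [0, 0, 0, 0, 0, 0], [0, 0, 0, 0, 0, 0], [0, 0, 0, 0, 0, 0]]
  ],
  "claw": 3.4
}}

```text
time: 2.97
tool_pos: [0.455, -0.0989, 0.1185]
tcp_rot: [1.48, 2.77, 0.002]
wrist_force: [-0.4, -0.2, 0.1]
width: 0.396
```

```bash
python3 - <<'E'
from h import *
shot('scene','s3')
i=cv2.imread('pics/s3.png')[150:225,280:360]; cv2.imwrite('pics/s3d.png',cv2.resize(i,None,fx=8,fy=8,interpolation=cv2.INTER_CUBIC))
E
```

```text
(no output)
```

View pics/s3d.png

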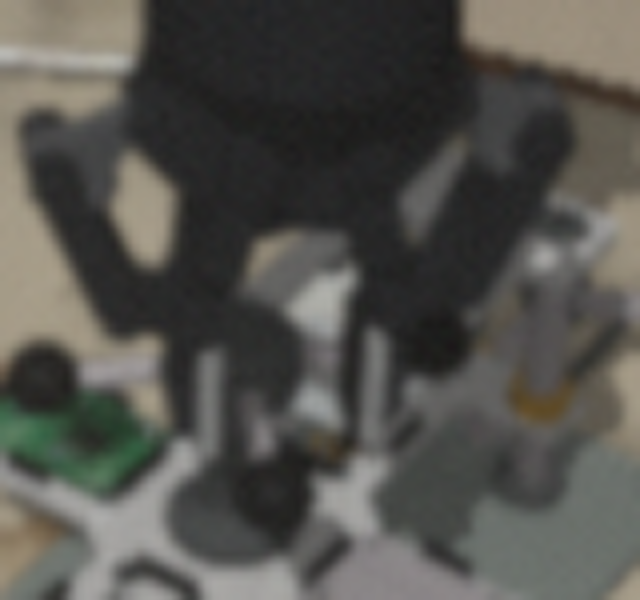

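Tips are at s3d (205,455) and (375,450), with the ball at (270,490). They are still above the ball's equator and about 3 mm off along the jaw axis. I'll lower 1.5 cm and shift slightly.

Emit:
{"name": "servo_tool", "arguments": {
  "plan": [
    [[0, 0.1, 0.5, 0, 0, 0], [0, 0.2, 1.0, 0, 0, 0], [0, 0.2, 1.5, 0, 0, 0], [0, 0.2, 1.5, 0, 0, 0]]
  ]
}}

```text
time: 3.35
tool_pos: [0.4553, -0.0973, 0.1016]
tcp_rot: [-1.479, -2.769, -0.001]
wrist_force: [-0.0, 0.8, -0.3]
width: 0.397
```

```bash
python3 - <<'E'
from h import *
shot('scene','s4')
i=cv2.imread('pics/s4.png')[150:225,280:360]; cv2.imwrite('pics/s4d.png',cv2.resize(i,None,fx=8,fy=8,interpolation=cv2.INTER_CUBIC))
E
```

```text
(no output)
```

View pics/s4d.png

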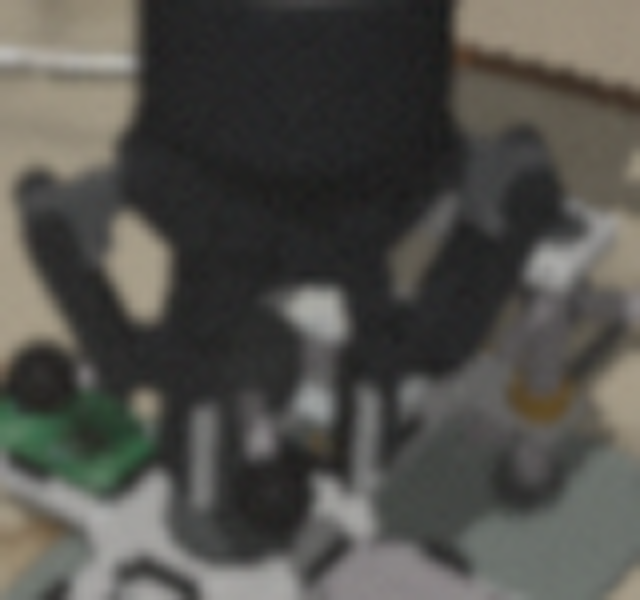

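The tips are now at or below the ball's centre and straddle it. I'll lower 5 mm more and close.

Emit:
{"name": "servo_tool", "arguments": {
  "plan": [
    [[0, 0, 0.5, 0, 0, 0], [0, 0, 0.5, 0, 0, 0]]
  ]
}}

```text
time: 3.57
tool_pos: [0.4547, -0.0972, 0.0959]
tcp_rot: [-1.478, -2.768, -0.0]
wrist_force: [-0.7, 0.3, -0.3]
width: 0.394
```

Emit:
{"name": "servo_tool", "arguments": {
  "plan": [
    [[0, 0, 0, 0, 0, 0], [0, 0, 0, 0, 0, 0], [0, 0, 0, 0, 0, 0], [0, 0, 0, 0, 0, 0], [0, 0, 0, 0, 0, 0]]
  ],
  "claw": 0,
  "grip_force": 25
}}

```text
time: 3.98
tool_pos: [0.4547, -0.097, 0.0959]
tcp_rot: [-1.478, -2.768, -0.001]
wrist_force: [1.2, 1.6, -1.6]
width: 0.23
```

```bash
python3 - <<'E'
from h import *
st=bot.read_state(); print(st['tool_pos'],st['tcp_rot'],st['width'],st['wrist_force'])
# arc about C, following; start angle from actual pose
P0=st['tool_pos'];v=P0-C;a0=np.degrees(np.arctan2(v[1],v[0]));print(a0,np.hypot(v[0],v[1]))
r=.055
for k,d in enumerate(np.concatenate([np.linspace(3,88,19)])):
    a=np.radians(123.9-d); Q=C+r*np.array([np.cos(a),np.sin(a),0]);Q[2]=P0[2]
    print(round(d,1),row(Q,a-np.pi/2,st))
shot('scene','s5')
i=cv2.imread('pics/s5.png')[150:225,280:360]; cv2.imwrite('pics/s5d.png',cv2.resize(i,None,fx=8,fy=8,interpolation=cv2.INTER_CUBIC))
E
```

```text
[ 0.4546898  -0.09702812  0.09586018] [-1.47829973e+00 -2.76793745e+00 -9.07233171e-04] 0.22994427199170855 [ 1.23574875  1.55077575 -1.56198297]
123.68623868965132 0.054647961784217144
3.0 [0.03, 0.27, -0.0, -0.1, -0.2, 2.9]
7.7 [-0.01, 0.72, -0.0, -0.1, -0.2, 7.6]
12.4 [-0.09, 1.17, -0.0, -0.1, -0.2, 12.3]
17.2 [-0.21, 1.6, -0.0, -0.1, -0.2, 17.1]
21.9 [-0.36, 2.03, -0.0, -0.1, -0.2, 21.8]
26.6 [-0.54, 2.44, -0.0, -0.1, -0.2, 26.5]
31.3 [-0.76, 2.84, -0.01, -0.1, -0.2, 31.2]
36.1 [-1.01, 3.22, -0.01, -0.1, -0.2, 35.9]
40.8 [-1.29, 3.57, -0.01, -0.1, -0.2, 40.7]
45.5 [-1.6, 3.91, -0.01, -0.1, -0.2, 45.4]
50.2 [-1.94, 4.21, -0.01, -0.2, -0.2, 50.1]
54.9 [-2.3, 4.49, -0.01, -0.2, -0.2, 54.8]
59.7 [-2.68, 4.73, -0.01, -0.2, -0.1, 59.6]
64.4 [-3.08, 4.95, -0.02, -0.2, -0.1, 64.3]
69.1 [-3.49, 5.12, -0.02, -0.2, -0.1, 69.0]
73.8 [-3.92, 5.27, -0.02, -0.2, -0.1, 73.7]
78.6 [-4.36, 5.38, -0.02, -0.2, -0.1, 78.4]
83.3 [-4.81, 5.45, -0.02, -0.2, -0.1, 83.2]
88.0 [-5.26, 5.49, -0.02, -0.2, -0.1, 87.9]
```

View pics/s5d.png

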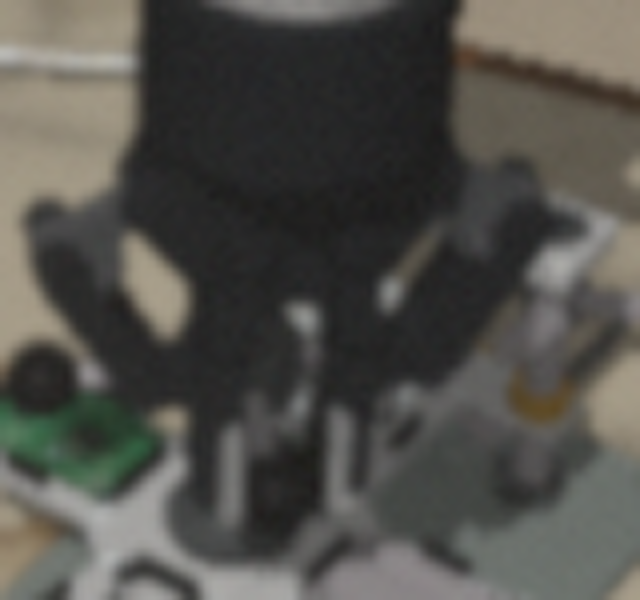

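The ball is gripped (opening 19.6 mm). Now I swing it clockwise along the arc, first half.

Emit:
{"name": "servo_tool", "arguments": {
  "plan": [
    [[0.03, 0.14, 0, 0, 0, 1.5], [0.03, 0.27, 0, 0, 0, 3], [0.02, 0.5, 0, 0, 0, 5.3], [-0.01, 0.72, 0, 0, 0, 7.6], [-0.05, 0.95, 0, 0, 0, 10], [-0.09, 1.17, 0, 0, 0, 12.3], [-0.15, 1.39, 0, 0, 0, 14.7], [-0.21, 1.6, 0, 0, 0, 17.1], [-0.36, 2.03, 0, 0, 0, 21.8], [-0.54, 2.44, 0, 0, 0, 26.5], [-0.76, 2.84, 0, 0, 0, 31.2], [-1.01, 3.22, 0, 0, 0, 35.9], [-1.29, 3.57, 0, 0, 0, 40.7], [-1.6, 3.91, 0, 0, 0, 45.4], [-1.6, 3.91, 0, 0, 0, 45.4], [-1.6, 3.91, 0, 0, 0, 45.4]]
  ]
}}

```text
time: 5.37
tool_pos: [0.4947, -0.089, 0.0957]
tcp_rot: [-2.429, -1.985, 0.006]
wrist_force: [-4.5, -0.9, 2.2]
width: 0.229
```

```bash
python3 - <<'E'
from h import *
st=bot.read_state(); print(st['tool_pos'],st['tcp_rot'],st['width'],st['wrist_force'],st['time'])
P0=st['tool_pos'];v=P0-C;a0=np.degrees(np.arctan2(v[1],v[0]));print(a0,np.hypot(v[0],v[1]))
r=.055
for k,d in enumerate(np.concatenate([np.linspace(50,90,10)])):
    a=np.radians(123.9-d); Q=C+r*np.array([np.cos(a),np.sin(a),0]);Q[2]=P0[2]
    print(round(d,1),row(Q,a-np.pi/2,st))
shot('scene','s6')
i=cv2.imread('pics/s6.png')[150:250,260:380]; cv2.imwrite('pics/s6d.png',cv2.resize(i,None,fx=6,fy=6,interpolation=cv2.INTER_CUBIC))
E
```

```text
[ 0.49470151 -0.0890085   0.09567256] [-2.42873234 -1.98459266  0.00569143] 0.22871244287522038 [-4.50908934 -0.94107124  2.20940754] 5.3667
79.72026102257497 0.05436413813383266
50.0 [0.05, 0.56, -0.0, -0.4, -0.0, 4.6]
54.4 [-0.0, 0.98, -0.01, -0.4, 0.0, 9.1]
58.9 [-0.09, 1.4, -0.01, -0.4, 0.0, 13.5]
63.3 [-0.2, 1.81, -0.01, -0.4, 0.0, 17.9]
67.8 [-0.35, 2.21, -0.01, -0.4, 0.0, 22.4]
72.2 [-0.53, 2.6, -0.02, -0.4, 0.1, 26.8]
76.7 [-0.73, 2.97, -0.02, -0.4, 0.1, 31.3]
81.1 [-0.97, 3.33, -0.02, -0.4, 0.1, 35.7]
85.6 [-1.23, 3.66, -0.02, -0.4, 0.1, 40.2]
90.0 [-1.52, 3.98, -0.03, -0.4, 0.1, 44.6]
```

View pics/s6d.png

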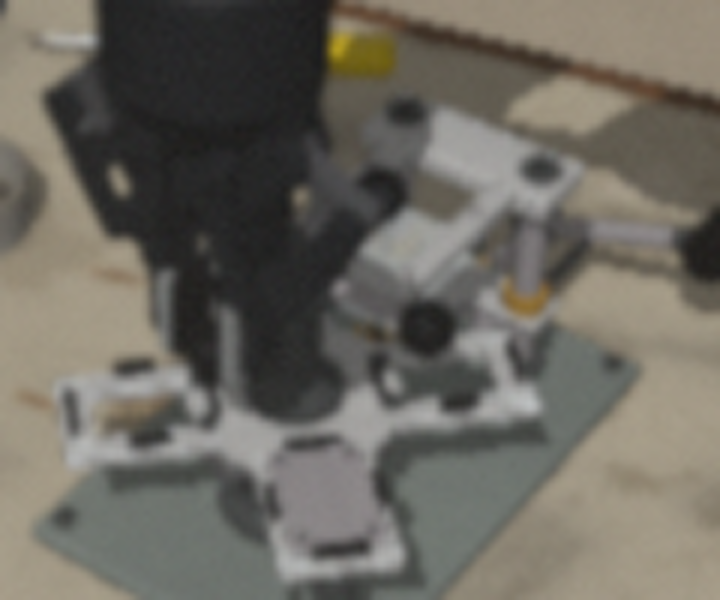

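The dial has turned half way, with the plate now toward the camera at (325,495). Continuing to the notch.

Emit:
{"name": "servo_tool", "arguments": {
  "plan": [
    [[0.05, 0.3, 0, 0, 0, 2], [0.05, 0.56, 0, 0, 0, 4.6], [0, 0.98, 0, 0, 0, 9], [-0.09, 1.4, 0, 0, 0, 13.5], [-0.2, 1.81, 0, 0, 0, 18], [-0.35, 2.21, 0, 0, 0, 22.4], [-0.53, 2.6, 0, 0, 0, 26.8], [-0.73, 2.97, 0, 0, 0, 31.3], [-0.85, 3.15, 0, 0, 0, 33.5], [-0.97, 3.33, 0, 0, 0, 35.7], [-1.1, 3.5, 0, 0, 0, 38], [-1.23, 3.66, 0, 0, 0, 40.2], [-1.38, 3.82, 0, 0, 0, 42.4], [-1.52, 3.98, 0, 0, 0, 44.6], [-1.52, 3.98, 0, 0, 0, 44.6], [-1.52, 3.98, 0, 0, 0, 44.6]]
  ]
}}

```text
time: 6.75
tool_pos: [0.5294, -0.1111, 0.0957]
tcp_rot: [-2.999, -0.918, 0.011]
wrist_force: [-3.5, 1.2, 3.1]
width: 0.229
```

```bash
python3 - <<'E'
from h import *
st=bot.read_state(); print(st['tool_pos'],st['tcp_rot'],st['width'],st['wrist_force'],st['time'])
P0=st['tool_pos'];v=P0-C;a0=np.degrees(np.arctan2(v[1],v[0]));print(a0,np.hypot(v[0],v[1]))
shot('scene','s7')
i=cv2.imread('pics/s7.png')[130:250,240:390]; cv2.imwrite('pics/s7d.png',cv2.resize(i,None,fx=5,fy=5,interpolation=cv2.INTER_CUBIC))
E
```

```text
[ 0.5294454  -0.11111935  0.09569465] [-2.99907386 -0.91772927  0.01082298] 0.22861002499941943 [-3.53232916  1.23769668  3.07840628] 6.75
35.223977613635796 0.054407156825021986
```

View pics/s7d.png

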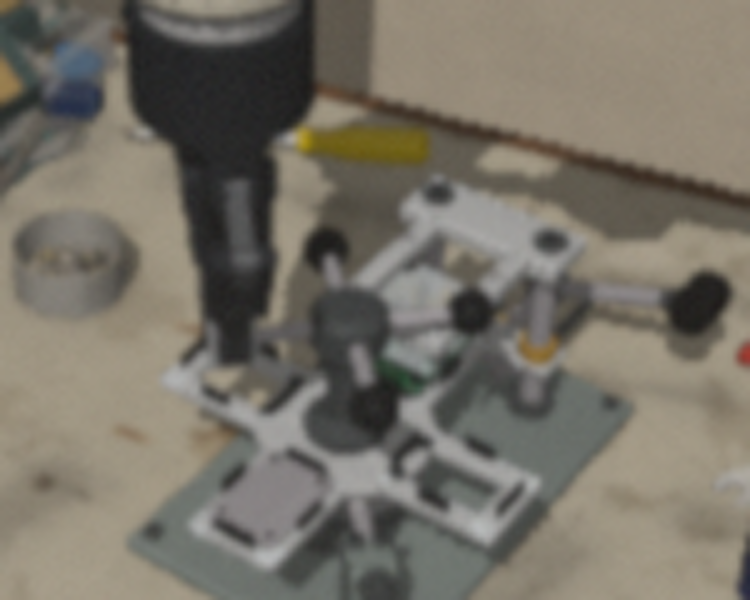

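The plate is now on the +y arm, the board (green) is under the head, and the dial is within about 1° of its notch. I'll release and lift.

Emit:
{"name": "servo_tool", "arguments": {
  "plan": [
    [[0, 0, 0, 0, 0, 0], [0, 0, 0, 0, 0, 0], [0, 0, 0, 0, 0, 0], [0, 0, 0, 0, 0, 0], [0, 0, -1.5, 0, 0, 0], [0, 0, -4, 0, 0, 0], [0, 0, -7, 0, 0, 0], [0, 0, -10, 0, 0, 0], [0, 0, -11, 0, 0, 0], [0, 0, -11, 0, 0, 0]]
  ],
  "claw": 4.4
}}

```text
time: 7.63
tool_pos: [0.5336, -0.1124, 0.2098]
tcp_rot: [3.004, 0.92, 0.002]
wrist_force: [-0.1, 0.3, 0.1]
width: 0.513
```

```bash
python3 - <<'E'
from h import *
st=bot.read_state()
piv=C-.19*FY; G=piv-.0846*FX
yj=YAW-np.pi/2
print(st['tool_pos'],st['time'],G,piv,row(list(G[:2])+[.17],yj))
c=shot('scene','s8')
i=cv2.imread('pics/s8.png')[155:275,250:400]; cv2.imwrite('pics/s8d.png',cv2.resize(i,None,fx=5,fy=5,interpolation=cv2.INTER_CUBIC))
E
```

```text
[ 0.53363948 -0.11243757  0.20981896] 7.6333 [ 0.36540347 -0.31265825  0.        ] [ 0.44842083 -0.32894561  0.        ] [-25.15, 7.17, 3.96, -0.0, -0.1, 45.2]
```

View pics/s8d.png

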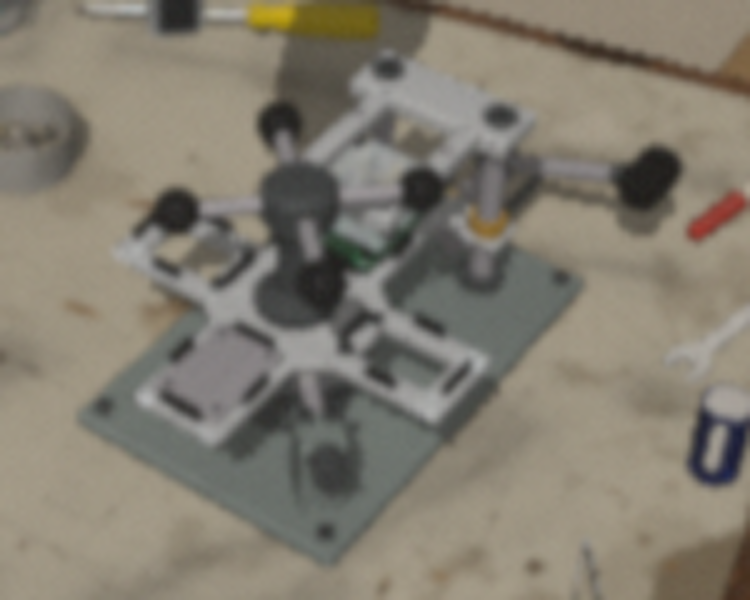

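Balls are back at exactly the starting pixels, so the dial is home in the notch, with green visible under the head. Next, above the lever grip.

Emit:
{"name": "servo_tool", "arguments": {
  "plan": [
    [[-1, 0.3, 0, 0, 0, 3], [-3.5, 1, 0, 0, 0, 8], [-6.5, 1.9, 0, 0, 0, 14], [-9.5, 2.7, 0, 0, 0, 20], [-12.5, 3.6, 0, 0, 0, 26], [-15.5, 4.4, 0, 0, 0, 31], [-18.5, 5.3, 1, 0, 0, 36], [-21.5, 6.1, 2, 0, 0, 41], [-24, 6.9, 3, 0, 0, 44], [-25, 7.2, 4, 0, 0, 45], [-25.2, 7.2, 4.5, 0, 0, 45.2], [-25.2, 7.2, 5, 0, 0, 45.2], [-25.2, 7.2, 5, 0, 0, 45.2], [-25.2, 7.2, 5, 0, 0, 45.2]]
  ],
  "claw": 5.2
}}

```text
time: 8.85
tool_pos: [0.364, -0.3116, 0.1568]
tcp_rot: [-3.125, 0.302, 0.006]
wrist_force: [-0.1, -0.2, -0.2]
width: 0.609
```

```bash
python3 - <<'E'
from h import *
st=bot.read_state()
piv=C-.19*FY; G=piv-.0846*FX
yj=YAW-np.pi/2
print(st['tool_pos'],st['time'],st['width'],row(list(G[:2])+[.03],yj))
c=load('top0')
f=lambda x,y:((x+.5)/4.6-.5+250,(y+.5)/4.6-.5+165)
print('screwdriver',atz(c,*f(720,555),.01), 'grip top L/R',atz(c,*f(645,500),.065),atz(c,*f(716,503),.065))
for n in('scene','top'):
  c=shot(n,n+'9'); print([proj(c,P) for P in (st['tool_pos'],G+[0,0,.059])])
i=cv2.imread('pics/scene9.png')[110:230,310:460]; cv2.imwrite('pics/s9d.png',cv2.resize(i,None,fx=5,fy=5,interpolation=cv2.INTER_CUBIC))
i=cv2.imread('pics/top9.png')[200:320,320:470]; cv2.imwrite('pics/t9d.png',cv2.resize(i,None,fx=5,fy=5,interpolation=cv2.INTER_CUBIC))
E
```

```text
[ 0.36398309 -0.31157154  0.15679721] 8.85 0.6090454240637243 [0.21, 0.1, 12.68, -0.1, 0.2, 0.1]
screwdriver [ 0.34227501 -0.3404376   0.01      ] grip top L/R [ 0.36768281 -0.2968468   0.065     ] [ 0.36299657 -0.32808014  0.065     ]
[(np.float64(386.5352716406083), np.float64(158.24313711160232)), (np.float64(379.79092341335655), np.float64(189.8554376785746))]
[(np.float64(408.1692812685137), np.float64(270.1248274994203)), (np.float64(396.99644595696225), np.float64(273.8462402482178))]
```

View pics/s9d.png

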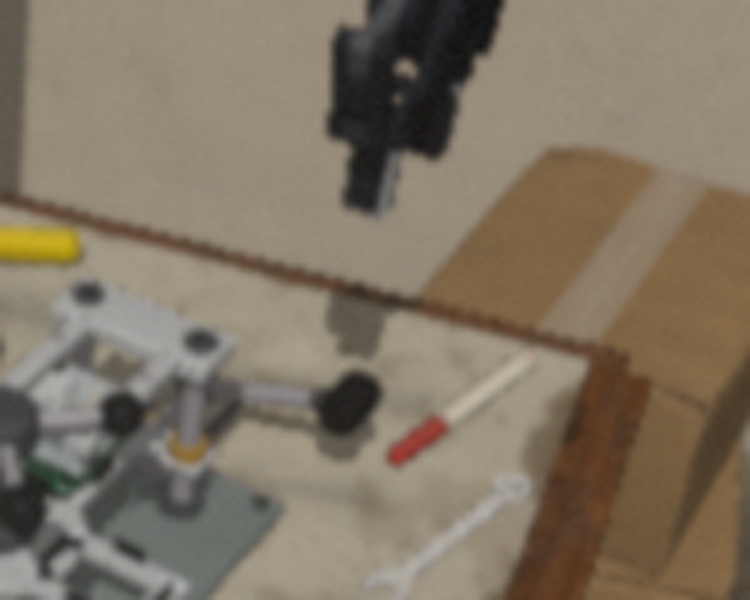

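View pics/t9d.png

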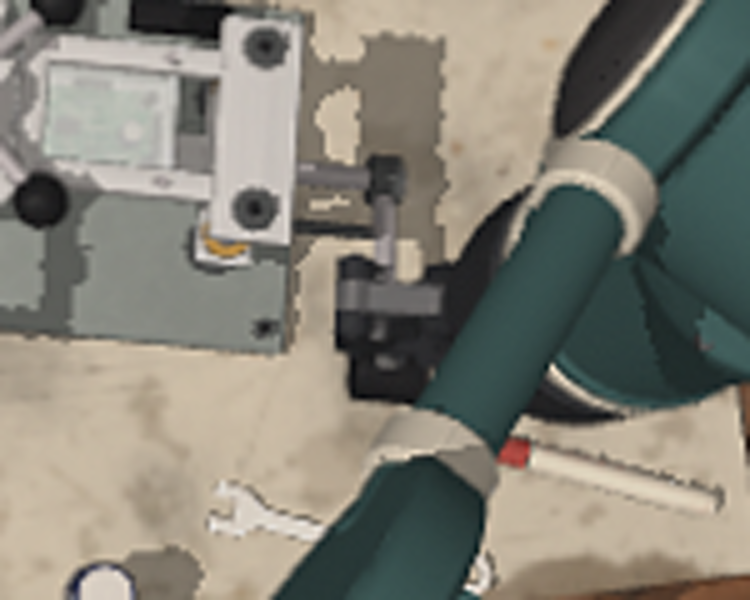

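The near finger is above the grip; the grip at s9d (348,402) matches the prediction (379.8,189.9) within 1 px. Descending with the small correction.

Emit:
{"name": "servo_tool", "arguments": {
  "plan": [
    [[0.1, 0, 1.5, 0, 0, 0], [0.2, 0.1, 4, 0, 0, 0], [0.2, 0.1, 6.5, 0, 0, 0], [0.2, 0.1, 9, 0, 0, 0], [0.2, 0.1, 10.8, 0, 0, 0], [0.2, 0.1, 11.6, 0, 0, 0], [0.2, 0.1, 12, 0, 0, 0], [0.2, 0.1, 12, 0, 0, 0]]
  ]
}}

```text
time: 9.62
tool_pos: [0.3664, -0.3131, 0.0378]
tcp_rot: [-3.126, 0.301, 0.004]
wrist_force: [-0.2, 0.0, 0.5]
width: 0.611
```

```bash
python3 - <<'E'
from h import *
st=bot.read_state()
piv=C-.19*FY; G=piv-.0846*FX
print(st['tool_pos'],st['wrist_force'],row(list(G[:2])+[.03],YAW-np.pi/2))
c=shot('scene','s10')
i=cv2.imread('pics/s10.png')[130:220,330:440]; cv2.imwrite('pics/s10d.png',cv2.resize(i,None,fx=6.5,fy=6.5,interpolation=cv2.INTER_CUBIC))
E
```

```text
[ 0.36638223 -0.31311275  0.03777927] [-0.23124365  0.01117407  0.49246376] [-0.1, -0.03, 0.78, -0.0, 0.1, 0.1]
```

View pics/s10d.png

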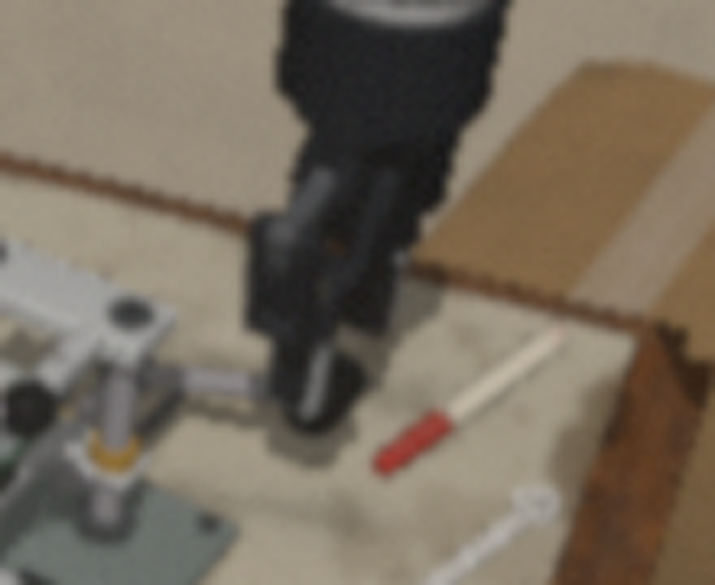

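Emit:
{"name": "servo_tool", "arguments": {
  "plan": [
    [[-0.1, 0, 0.4, 0, 0, 0], [-0.1, 0, 0.8, 0, 0, 0], [-0.1, 0, 0.8, 0, 0, 0]]
  ]
}}

```text
time: 9.92
tool_pos: [0.3662, -0.3138, 0.0309]
tcp_rot: [3.127, -0.301, -0.001]
wrist_force: [-0.5, -0.6, -0.3]
width: 0.611
```

Emit:
{"name": "servo_tool", "arguments": {
  "plan": [
    [[0, 0, 0, 0, 0, 0], [0, 0, 0, 0, 0, 0], [0, 0, 0, 0, 0, 0], [0, 0, 0, 0, 0, 0], [0, 0, 0, 0, 0, 0]]
  ],
  "claw": 0,
  "grip_force": 40
}}

```text
time: 10.33
tool_pos: [0.3663, -0.3126, 0.0315]
tcp_rot: [-3.125, 0.302, 0.001]
wrist_force: [0.6, 4.4, 5.3]
width: 0.332
```

```bash
python3 - <<'E'
from h import *
st=bot.read_state()
print(st['tool_pos'],st['wrist_force'],st['width'],st['time'])
piv=C-.19*FY; P0=st['tool_pos']
for d in np.linspace(0,70,15):
    a=np.radians(20+d); Q=P0+.09*((np.cos(np.radians(20))-np.cos(a))*FX+(np.sin(a)-np.sin(np.radians(20)))*np.array([0,0,1]))
    print(d,row(Q,YAW-np.pi/2,st))
c=shot('scene','s11')
i=cv2.imread('pics/s11.png')[130:220,330:440]; cv2.imwrite('pics/s11d.png',cv2.resize(i,None,fx=6.5,fy=6.5,interpolation=cv2.INTER_CUBIC))
E
```

```text
[ 0.36634515 -0.31259103  0.0314539 ] [0.63066073 4.38957935 5.33954407] 0.33241706179931196 10.3333
0.0 [0.0, 0.0, 0.0, -0.1, 0.0, 0.1]
5.0 [0.3, -0.0, -0.73, -0.1, 0.0, 0.1]
10.0 [0.66, -0.0, -1.42, -0.1, 0.0, 0.1]
15.0 [1.08, -0.0, -2.08, -0.1, 0.0, 0.1]
20.0 [1.56, -0.0, -2.71, -0.1, 0.0, 0.1]
25.0 [2.09, -0.0, -3.29, -0.1, 0.0, 0.1]
30.0 [2.67, -0.0, -3.82, -0.1, 0.0, 0.1]
35.0 [3.29, -0.0, -4.3, -0.1, 0.0, 0.1]
40.0 [3.95, -0.0, -4.72, -0.1, 0.0, 0.1]
45.0 [4.65, -0.0, -5.08, -0.1, 0.0, 0.1]
50.0 [5.38, -0.0, -5.38, -0.1, 0.0, 0.1]
55.0 [6.12, -0.0, -5.62, -0.1, 0.0, 0.1]
60.0 [6.89, -0.0, -5.79, -0.1, 0.0, 0.1]
65.0 [7.67, -0.0, -5.89, -0.1, 0.0, 0.1]
70.0 [8.45, -0.0, -5.93, -0.1, 0.0, 0.1]
```

View pics/s11d.png

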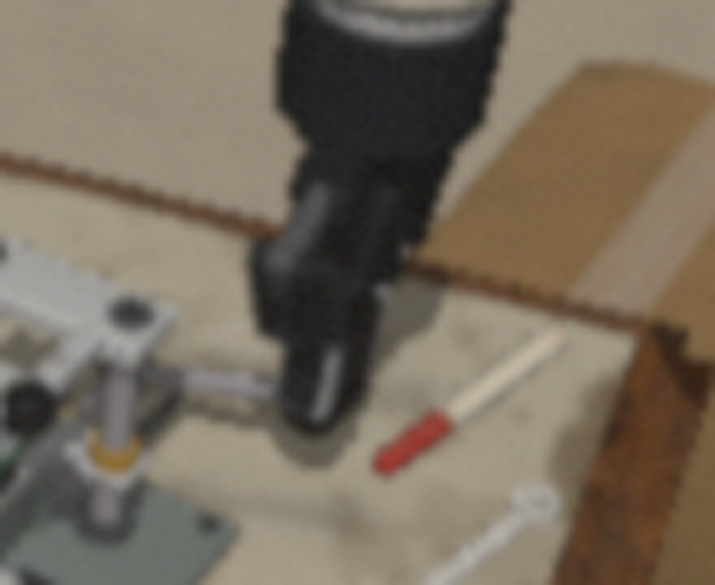

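The bar is gripped on its flat ends (about 28 mm reading). Now I swing up the first 30°.

Emit:
{"name": "servo_tool", "arguments": {
  "plan": [
    [[0.14, 0, -0.37, 0, 0, 0], [0.3, 0, -0.73, 0, 0, 0], [0.47, 0, -1.08, 0, 0, 0], [0.66, 0, -1.42, 0, 0, 0], [0.86, 0, -1.76, 0, 0, 0], [1.08, 0, -2.08, 0, 0, 0], [1.31, 0, -2.4, 0, 0, 0], [1.56, 0, -2.71, 0, 0, 0], [1.82, 0, -3, 0, 0, 0], [2.09, 0, -3.29, 0, 0, 0], [2.37, 0, -3.56, 0, 0, 0], [2.67, 0, -3.82, 0, 0, 0], [2.67, 0, -3.82, 0, 0, 0]]
  ]
}}

```text
time: 11.47
tool_pos: [0.3928, -0.3177, 0.07]
tcp_rot: [-3.125, 0.302, 0.001]
wrist_force: [2.1, -1.1, -10.0]
width: 0.326
```

```bash
python3 - <<'E'
from h import *
st=bot.read_state()
print(st['tool_pos'],st['wrist_force'],st['width'],st['time'])
P0=np.array([.36634515,-.31259103,.0314539])
for d in np.linspace(30,70,9):
    a=np.radians(20+d); Q=P0+.09*((np.cos(np.radians(20))-np.cos(a))*FX+(np.sin(a)-np.sin(np.radians(20)))*np.array([0,0,1]))
    print(d,row(Q,YAW-np.pi/2,st))
c=shot('scene','s12')
i=cv2.imread('pics/s12.png')[110:220,310:440]; cv2.imwrite('pics/s12d.png',cv2.resize(i,None,fx=5.5,fy=5.5,interpolation=cv2.INTER_CUBIC))
E
```

```text
[ 0.39284153 -0.31767636  0.07000484] [  2.05764859  -1.08136137 -10.02012095] 0.32647183532305807 11.4667
30.0 [-0.03, 0.01, 0.04, -0.1, 0.1, 0.0]
35.0 [0.6, 0.01, -0.44, -0.1, 0.1, 0.0]
40.0 [1.26, 0.01, -0.86, -0.1, 0.1, 0.0]
45.0 [1.95, 0.01, -1.23, -0.1, 0.1, 0.0]
50.0 [2.68, 0.01, -1.53, -0.1, 0.1, 0.0]
55.0 [3.43, 0.01, -1.76, -0.1, 0.1, 0.0]
60.0 [4.19, 0.01, -1.93, -0.1, 0.1, 0.0]
65.0 [4.97, 0.01, -2.04, -0.1, 0.1, 0.0]
70.0 [5.76, 0.01, -2.07, -0.1, 0.1, 0.0]
```

View pics/s12d.png

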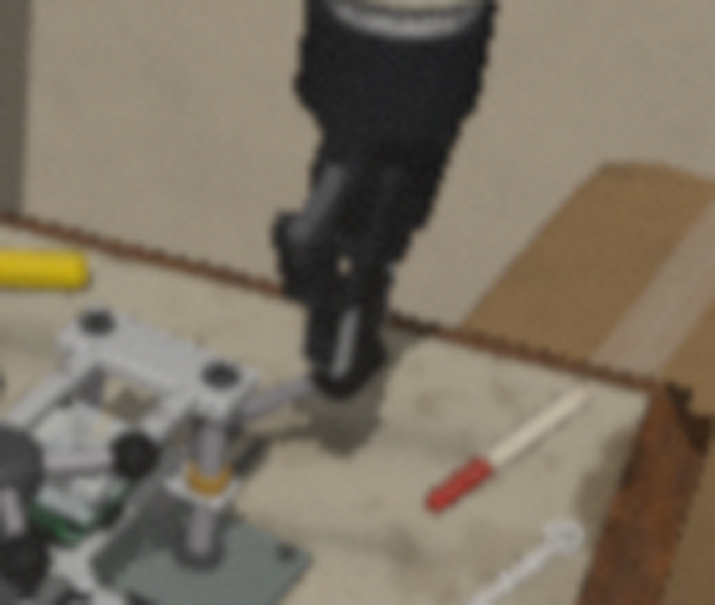

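The lever follows (rod tilted up to the grip at 345,375). Now on to upright.

Emit:
{"name": "servo_tool", "arguments": {
  "plan": [
    [[0.25, 0, -0.2, 0, 0, 0], [0.6, 0, -0.44, 0, 0, 0], [0.92, 0, -0.65, 0, 0, 0], [1.26, 0, -0.86, 0, 0, 0], [1.6, 0, -1.05, 0, 0, 0], [1.95, 0, -1.23, 0, 0, 0], [2.31, 0, -1.38, 0, 0, 0], [2.68, 0, -1.53, 0, 0, 0], [3.05, 0, -1.65, 0, 0, 0], [3.43, 0, -1.76, 0, 0, 0], [3.8, 0, -1.85, 0, 0, 0], [4.19, 0, -1.93, 0, 0, 0], [4.58, 0, -1.99, 0, 0, 0], [4.97, 0, -2.04, 0, 0, 0], [5.36, 0, -2.06, 0, 0, 0], [5.76, 0, -2.07, 0, 0, 0], [5.76, 0, -2.07, 0, 0, 0], [5.76, 0, -2.07, 0, 0, 0]]
  ]
}}

```text
time: 13.02
tool_pos: [0.4503, -0.3291, 0.0913]
tcp_rot: [-3.125, 0.302, -0.001]
wrist_force: [-3.3, 2.6, 6.2]
width: 0.311
```

```bash
python3 - <<'E'
from h import *
st=bot.read_state()
piv=C-.19*FY;G=piv+[0,0,.118]
print(st['tool_pos'],piv,st['wrist_force'],st['width'],st['time'])
for n in('scene','top'):
  c=shot(n,n+'13'); print([proj(c,P) for P in (G,piv+[0,0,.028])])
i=cv2.imread('pics/scene13.png')[80:240,260:450]; cv2.imwrite('pics/s13d.png',cv2.resize(i,None,fx=4.2,fy=3.7,interpolation=cv2.INTER_CUBIC))
i=cv2.imread('pics/scene13.png')[145:205,330:400]; cv2.imwrite('pics/s13e.png',cv2.resize(i,None,fx=9,fy=9,interpolation=cv2.INTER_CUBIC))
i=cv2.imread('pics/top13.png')[165:295,250:420]; cv2.imwrite('pics/t13d.png',cv2.resize(i,None,fx=4.6,fy=4.6,interpolation=cv2.INTER_CUBIC))
E
```

```text
[ 0.45026996 -0.32908908  0.0912934 ] [ 0.44842083 -0.32894561  0.        ] [-3.31771199  2.55050916  6.24368788] 0.31072919472268673 13.0167
[(np.float64(352.991813813047), np.float64(159.00082079924215)), (np.float64(349.47496600669865), np.float64(186.68193585949908))]
[(np.float64(406.06576791493785), np.float64(227.70810749126468)), (np.float64(396.05640990068093), np.float64(235.15894728820268))]
```

View pics/s13d.png

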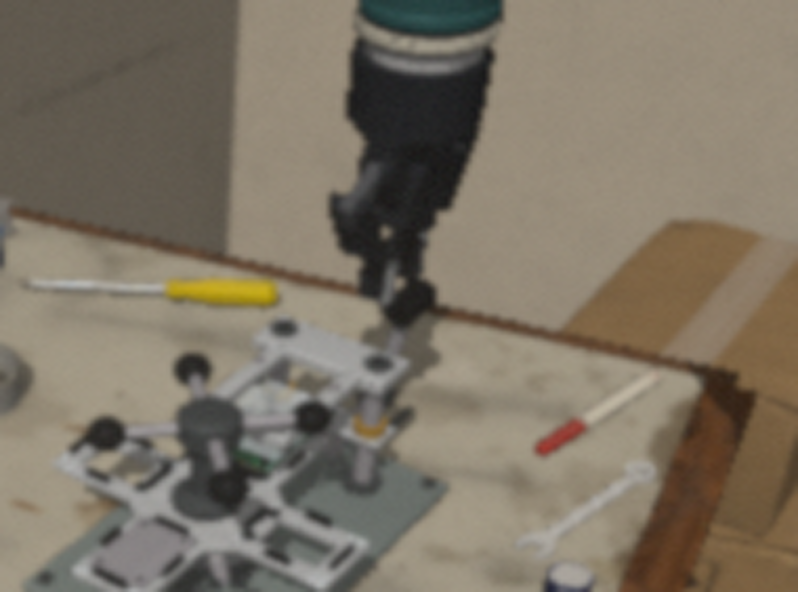

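View pics/s13e.png

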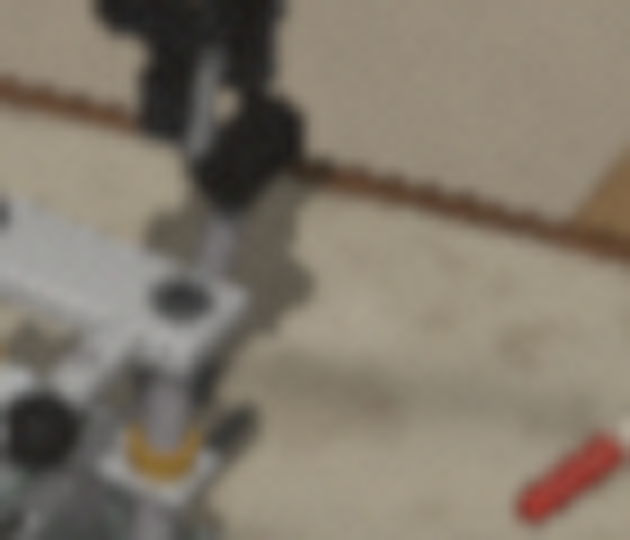

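View pics/t13d.png

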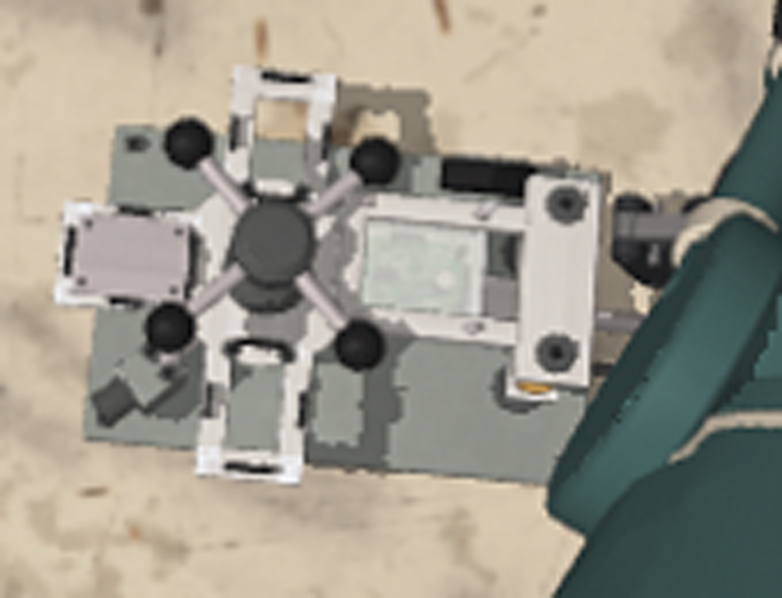

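The fingers have crept ahead of the bar: its centre is at s13e (248,152), px (357.6,161.9), against (353,159) expected upright. I'll work out the lever angle.

```bash
python3 - <<'E'
from h import *
c=load('scene13'); piv=C-.19*FY+[0,0,.028]
for d in range(40,96,5):
    a=np.radians(20+d);P=piv+.09*(-np.cos(a)*FX+np.sin(a)*np.array([0,0,1])); print(d,round(np.radians(d),2),np.round(proj(c,P),1),np.round(P,4))
st=bot.read_state()
for p in (0,.01,.02,.03): print(p,np.round(proj(c,st['tool_pos']+FY*.015+[0,0,p]),1))
E
```

```text
40 0.7 [368.3 169.2] [ 0.4043 -0.3203  0.1059]
45 0.79 [366.  167.1] [ 0.4111 -0.3216  0.1096]
50 0.87 [363.5 165.1] [ 0.4182 -0.323   0.1126]
55 0.96 [361.  163.2] [ 0.4256 -0.3245  0.1149]
60 1.05 [358.4 161.6] [ 0.4331 -0.3259  0.1166]
65 1.13 [355.7 160.2] [ 0.4407 -0.3274  0.1177]
70 1.22 [353. 159.] [ 0.4484 -0.3289  0.118 ]
75 1.31 [350.3 158. ] [ 0.4561 -0.3305  0.1177]
80 1.4 [347.6 157.3] [ 0.4638 -0.332   0.1166]
85 1.48 [344.9 156.8] [ 0.4713 -0.3334  0.1149]
90 1.57 [342.3 156.6] [ 0.4786 -0.3349  0.1126]
95 1.66 [339.8 156.6] [ 0.4857 -0.3363  0.1096]
0 [348.3 170.2]
0.01 [348.7 167. ]
0.02 [349.  163.8]
0.03 [349.4 160.5]
```

The lever is at about 61° (1.07 rad), just short. The tool has slipped 14 mm ahead but still holds. I'll raise the grip force and push on about 12 mm along the arc.

Emit:
{"name": "servo_tool", "arguments": {
  "plan": [
    [[0, 0, 0, 0, 0, 0], [0, 0, 0, 0, 0, 0], [0, 0, 0, 0, 0, 0], [0.2, 0, 0, 0, 0, 0], [0.4, 0, -0.05, 0, 0, 0], [0.6, 0, -0.1, 0, 0, 0], [0.8, 0, -0.1, 0, 0, 0], [1.0, 0, -0.1, 0, 0, 0], [1.2, 0, -0.1, 0, 0, 0], [1.2, 0, -0.1, 0, 0, 0], [1.2, 0, -0.1, 0, 0, 0]]
  ],
  "grip_force": 100
}}

```text
time: 14.03
tool_pos: [0.4619, -0.3314, 0.092]
tcp_rot: [-3.125, 0.302, -0.001]
wrist_force: [-3.3, 0.3, 0.1]
width: 0.243
```

```bash
python3 - <<'E'
from h import *
st=bot.read_state()
print(st['tool_pos'],st['wrist_force'],st['width'],st['time'])
c=shot('scene','s14')
i=cv2.imread('pics/s14.png')[140:200,320:390]; cv2.imwrite('pics/s14e.png',cv2.resize(i,None,fx=9,fy=9,interpolation=cv2.INTER_CUBIC))
E
```

```text
[ 0.46193426 -0.33135711  0.09202173] [-3.32424585  0.28646173  0.1468386 ] 0.24251262745756072 14.0333
```

View pics/s14e.png

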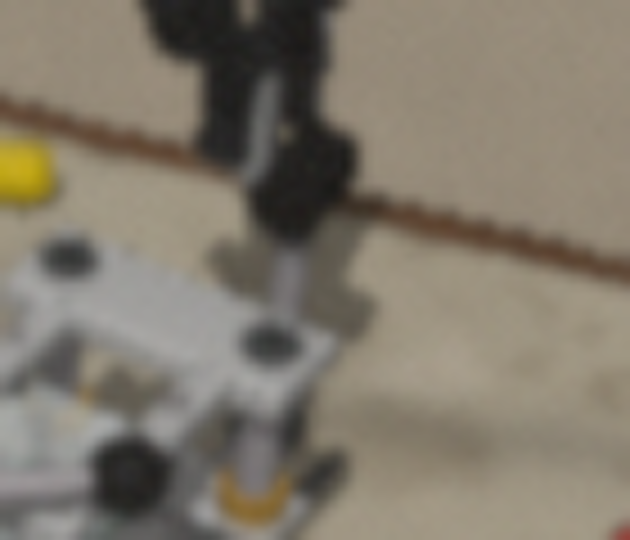

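The bar is now at px (353.6,159.8), about 69°, essentially upright. But the opening fell to 20.6 mm, so the pads are on the bar's edge. I'll test whether this hold is steady.

Emit:
{"name": "servo_tool", "arguments": {
  "plan": [
    [[0, 0, 0, 0, 0, 0], [0, 0, 0, 0, 0, 0], [0, 0, 0, 0, 0, 0], [0, 0, 0, 0, 0, 0], [0, 0, 0, 0, 0, 0], [0, 0, 0, 0, 0, 0]]
  ]
}}

```text
time: 14.58
tool_pos: [0.4618, -0.3314, 0.092]
tcp_rot: [-3.125, 0.302, -0.001]
wrist_force: [-2.8, 0.8, 1.2]
width: 0.241
```

```bash
python3 - <<'E'
from h import *
st=bot.read_state()
print(st['tool_pos'],st['wrist_force'],st['torque'],st['width'],st['time'])
c=shot('scene','s15')
i=cv2.imread('pics/s15.png')[130:190,320:390]; cv2.imwrite('pics/s15e.png',cv2.resize(i,None,fx=9,fy=9,interpolation=cv2.INTER_CUBIC))
c=shot('top','t15')
i=cv2.imread('pics/t15.png')[180:260,330:440]; cv2.imwrite('pics/t15e.png',cv2.resize(i,None,fx=7,fy=7,interpolation=cv2.INTER_CUBIC))
E
```

```text
[ 0.4618355  -0.33135191  0.09200079] [-2.80743215  0.82693548  1.22361302] [ 0.07613684  0.66688485 -0.26646854] 0.24053992915443395 14.5833
```

View pics/s15e.png

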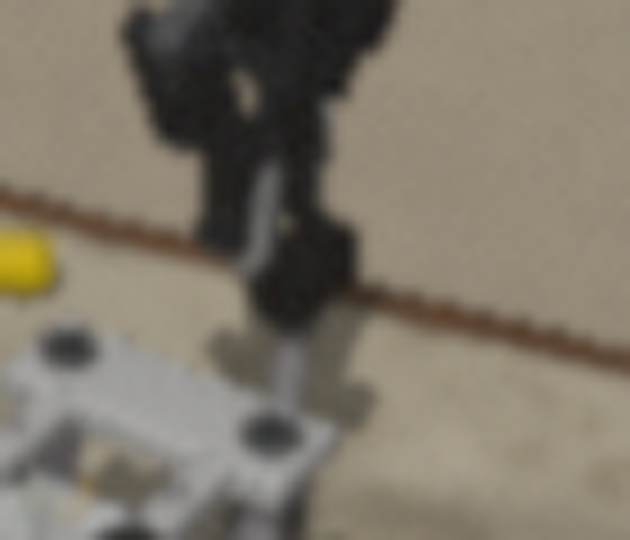

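View pics/t15e.png

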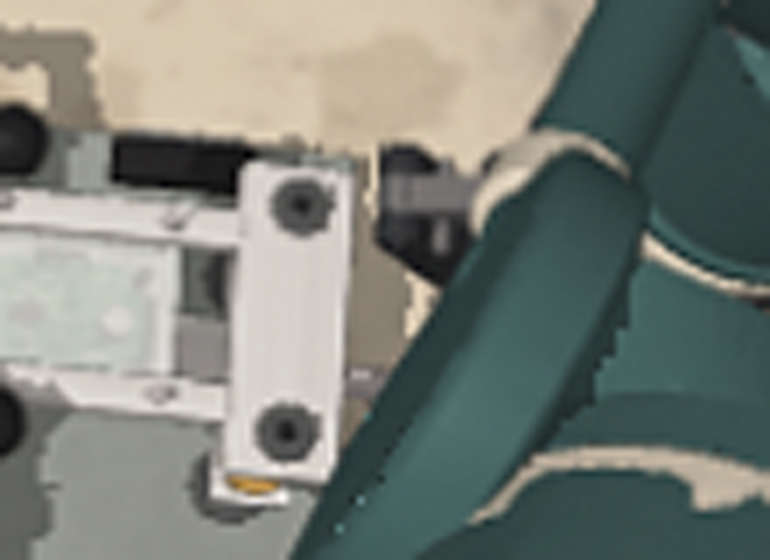

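Steady over 0.6 s: bar unchanged, and −3 N in x matches the lever spring. I'll watch it for another second to see whether the opening creeps.

Emit:
{"name": "servo_tool", "arguments": {
  "plan": [
    [[0, 0, 0, 0, 0, 0], [0, 0, 0, 0, 0, 0], [0, 0, 0, 0, 0, 0], [0, 0, 0, 0, 0, 0], [0, 0, 0, 0, 0, 0], [0, 0, 0, 0, 0, 0], [0, 0, 0, 0, 0, 0], [0, 0, 0, 0, 0, 0], [0, 0, 0, 0, 0, 0], [0, 0, 0, 0, 0, 0], [0, 0, 0, 0, 0, 0], [0, 0, 0, 0, 0, 0]]
  ]
}}

```text
time: 15.68
tool_pos: [0.4618, -0.3314, 0.092]
tcp_rot: [-3.125, 0.302, -0.001]
wrist_force: [-3.5, 0.6, 0.9]
width: 0.24
```

```bash
python3 - <<'E'
from h import *
st=bot.read_state()
print(st['tool_pos'],st['wrist_force'],st['torque'],st['width'],st['time'])
c=shot('scene','s16')
i=cv2.imread('pics/s16.png')[130:190,320:390]; j=cv2.imread('pics/s15.png')[130:190,320:390]
cv2.imwrite('pics/s16e.png',cv2.resize(np.hstack([j,i]),None,fx=5.6,fy=5.6,interpolation=cv2.INTER_CUBIC))
E
```

```text
[ 0.46183257 -0.33135228  0.09199313] [-3.53138727  0.612571    0.92138204] [ 0.10654719  0.65678047 -0.2125769 ] 0.24012983323061105 15.6833
```

View pics/s16e.png

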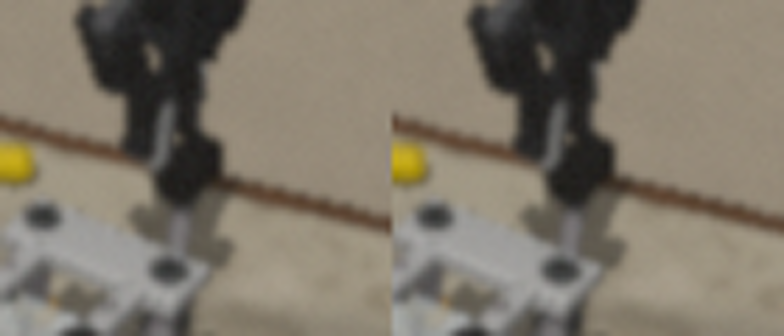

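The hold is settled: the opening change has died out (0.2405 → 0.2401) and the rod line puts the lever at about 69° (≈1.2 rad). One last check of the head before and after the lift, from pictures already saved.

```bash
python3 - <<'E'
import cv2,numpy as np
a=[cv2.resize(cv2.imread(f'pics/{n}.png')[200:250,310:365],None,fx=7,fy=7,interpolation=cv2.INTER_CUBIC) for n in('top9','t15')]
b=[cv2.resize(cv2.imread(f'pics/{n}.png')[175:215,310:365],None,fx=7,fy=7,interpolation=cv2.INTER_CUBIC) for n in('scene9','s16')]
cv2.imwrite('pics/cmp.png',cv2.resize(np.vstack([np.hstack(a),np.hstack(b)]),None,fx=.9,fy=.9))
E
```

```text
(no output)
```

View pics/cmp.png

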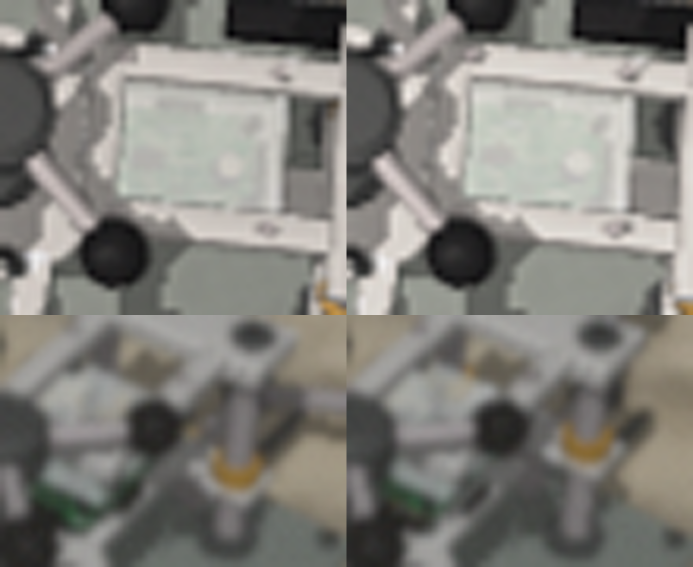

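The nail bed's collar has risen (bottom row: orange ring from v≈470 to 440), the board sits higher against the plate, and the dial is unmoved. Handing in.

```bash
python3 - <<'E'
from h import *
print(finish_job())
st=bot.read_state();print(st['time'],st['width'],st['wrist_force'])
E
```

```text
the job is handed in; nothing more can be done
None
the job is handed in; nothing more can be done
```

The board is under the test head and I handed the job in at about 15.7 s with the gripper still holding the cam lever up. The hand-in gave no verdict.

- **Dial:** The board started on the +x side, so I gripped a handle ball and turned the dial a quarter turn clockwise. On release, all four balls sat at their starting pixels, so it is in its notch. Green shows under the head, and the bare check plate is on the +y arm.
- **Lever:** I gripped the bar on its flat ends and swung it up. The last pictures put it at about 69° (1.2 rad), with highest lift at 70°. The nail bed's collar had visibly risen and the board was higher against the clear plate. I judged board contact from pictures only; its force could not be measured.
- **What disagreed:**
  - **Fingertips:** They looked about 20 mm higher in the pictures than the reported TCP, so I set heights by picture.
  - **Slip:** At 40 N the pads slipped, and the lever stopped near 61°. I raised the grip to 100 N and pushed on, which leaves the pads gripping the bar near its edge rather than centred.
- **Hold:** It stayed steady for over 1.5 s: the opening settled (0.243 to 0.240), the bar did not move, and the wrist force of about 3 N matches the lever spring.
- **Loose parts:** The planned path stayed clear of the heat sink and relay, but I made no final position check on them.

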